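# Weigh a food container on a torsion scale

## Robot

A 7-joint arm with a two-finger parallel gripper is mounted at the origin on the work surface. World frame = base frame: x ahead of the robot, y to its left, z up, the work surface at z = 0. Lengths are in m, angles in rad, forces in N, time in s.
With the tool pointing down it reaches from about 0.35 to 0.9 m from the base axis. Payload 19.9 kg.
Tool frame: the origin (TCP) lies at the very end of the fingers, on their centre line; the grasp point (between the pads) lies 19 mm behind it (tcp_to_grasp is the distance from the TCP to the grasp point, in m); z points along the fingers, y is the line along which they close (so a half turn about z gives the same grasp; the last joint's range is limited). The gripper opens to 85 mm and grips with 20 to 120 N. Pads are 22 mm wide; open, the fingers measure 114 mm over their backs; the gripper's body (76 mm by 85 mm) begins 54 mm behind the grasp point. The pads swing forward as they close: fully open they stand 13 mm farther back than shut.
Start: joints at [-1.294, 0.417, -0.01, 1.614, 0.005, 1.111, -0.053], TCP at [0.196, 0.593, 0.231] pointing down, gripper open.
Joint ranges: [-2.81, 2.81], [-0.39, 2.02], [-1.27, 1.25], [0.06, 2.57], [-1.19, 4.33], [0.19, 2], [-2.82, 2.82]. Speed limits (rad/s): [1.89, 1.89, 2.39, 2.39, 3.01, 3.01, 3.01].

## Interface

Orientations are given as a 3x3 rotation matrix whose columns are the frame's x, y, z axes.
In Python, from workcell import * gives the robot as it stands. The module is installed in compiled form; this text tells all that it offers.
- The arm moves only by the tool jog_arm, never from a script. Its argument "deltas" is a list of rows, each a list of 7 numbers: the turn, a rotation vector about the tool's x, y, z normalised to -1 to 1, where 1 is 8 degrees, then the shift along the tool's x, y, z normalised to -1 to 1, where 1 is 3 cm, then the opening, from -1 (shut) to 1 (fully open). A call has 1 to 20 rows; each row shifts and turns the commanded pose from where the row before left it, along the tool's axes as they then stand; what a row does not reach is not made up. A row lasts 1/10 s, in which the tool goes at most 50 mm and 8.59 degrees, less where a joint would pass 70% of its speed; a pose out of reach is approached as far as the arm can. A call with a number of a shift or a turn outside -1 to 1 is refused whole. A call with a gripper value outside its range is refused whole. The fingers move at their own pace and stop on an object; "newtons" is the grip in N (left out, the last holds). Time passes only in rows, so rows that do not move let the fingers close. It gives the time, the measured TCP pose, the force, the opening and the grip force at its end, in the units of the state.
- state(): the state, without advancing time (a new reading comes with each control period).
- camera(name): name is "side" or "top" or "wrist"; returns a dict with "color" (400x640x3 uint8, red, green, blue), "vertical_fov" (degrees; the focal length in pixels is half the picture's height over the tangent of half this angle, whatever the lens; pixels are square), "cx", "cy" (the principal point, pixels), "R" (3x3) and "t" (3): a world point X has camera coordinates R X + t. Camera axes: x right, y down, z forward; pixel columns grow to the right and rows downward; lengths in m; the calibration is good to about 2 mm. A picture is of the moment at which its call begins. There is no depth.
- hand_in(): hands the job in; it is judged then, once.
The state is a dict: "t": time; "joint_positions": joint angles; "joint_vel": joint speeds; "joint_efforts": joint torques, N m; "eef_pos": TCP position; "tcp_rot": TCP orientation; "contact_force": force on the tool from outside, world axes, zero at the start; "wrist_torque": the same for the moment, N m; "gripper_width": opening from 0.0 (shut) to 1.0 (fully open); "finger_force": force on a finger pad.
Only numpy, scipy, OpenCV 4.12 (cv2) and the standard library are available. Lean on these libraries where they do the work, as an engineer would, in place of code of your own. Each camera call takes 0.05 s, during which the arm holds its last target. There are 200 camera calls.

## Task

Weigh the white container that sits in the pan of the kitchen scale: take the scale's hand lever by its black bar and press it down until the beam floats level, with the pointer on the long middle mark, then by small corrections keep the pointer there, within one division, for at least eight seconds, and finish still holding the lever with the beam level. Do not let the beam swing up to its upper stop, move the scale only by its lever, and leave everything else on the counter where it is.

Things in the scene. Friction and masses are not known exactly. Their poses are not given: they have to be found in the camera images.
- scale: the torsion scale, fixed to the counter: blue base 200 x 220 x 32 mm, blue column 75 x 85 mm and 200 mm high, white dial plate 170 mm wide (195 to 295 mm high) on it. Origin: centre of its underside on the counter; z up. Its -x is the front side with the hand lever, +x the side with the beam; the pan is at +y, the counterweight at -y.
- shaft (a point): point on the shaft of beam and lever: 160 mm above the scale's origin, at x = +40 mm, y = 0 in the scale's frame. The shaft runs along the scale's x axis. Beam with pan, container and counterweight: about 0.067 kg m2 about it, damping about 0.018 N m s/rad. It is top-heavy: away from level, gravity tips it further with about 0.36 N m per rad, a little more than the lever's spring holds it back.
- beam (a joint): beam angle about the shaft (rad): 0 = level, pointer on the long middle mark; positive = pan up. Starts on its lower stop, -0.25, pan down; upper stop +0.30. Dial marks are 0.0625 rad apart. With the lever held still the beam does not stay level: it drifts off ever faster, doubling in about 0.8 s. Pan-side weight varies: level needs a lever wind-up of about 0.4 to 1.2 rad.
- lever (a joint): wind-up of the hand lever RELATIVE TO THE BEAM about the same shaft (rad): about 0 = slack, grows as the bar is pressed down, up to 1.7. A torsion spring of 0.3 N m/rad nominal between lever and beam turns the beam pan-up with that torque, and springs the lever back when let go. Elevation of the lever above horizontal = 0.65 - (beam + lever), about 0.9 rad at the start.
- handle: black round bar at the lever's end, the part to hold: 16 mm diameter, 72 mm long, along the scale's x axis, reaching forward from the lever's rod. Grip it from above across the bar; it may turn in the fingers. Origin: its centre. In the scale's frame (m), with elevation e of the lever: x = -0.121, y = -0.15 cos e, z = 0.16 + 0.15 sin e (lever length 150 mm).
- pointer_tip (a point): tip of the scale's upright black pointer, 125 mm above the shaft, part of the beam, just behind the dial plate (local x = +0.04); at level it is straight above the shaft at the long middle mark; pan up moves it to the scale's -y.
- pan: round steel pan, 160 mm across, 16 mm deep, fixed to the beam 180 mm from the shaft on the +y side. Origin: centre of its underside. Not to be touched.
- container: square white food container with lid, 100 x 100 x 61 mm, about 350 g (varies), seated in the pan. Origin: centre of its underside. Not to be touched.
- counterweight: dark steel weight, upright cylinder 60 mm across, 45 mm high, about 960 g, standing on a short post over the beam's end 168 mm from the shaft on the -y side; it makes the beam top-heavy. Origin: its centre, 55 mm above the beam's axis line. Not to be touched.
- tub_a: bystander: square white lidded container 110 x 110 x 60 mm on a wooden board. Origin: centre of its underside.
- tub_b: bystander: square white lidded container 100 x 100 x 50 mm on the board. Origin: centre of its underside.
- ramekin: bystander: small white bowl 80 mm across, 45 mm high, on the counter in front of the scale. Origin: centre of its underside.
- spice0: bystander: glass spice jar with wooden lid, 56 mm across, 97 mm high, to the right of the scale. Origin: centre of its underside.
- spice1: bystander: second such spice jar. Origin: centre of its underside.
- mill: bystander: aluminium pepper mill, 56 mm across, 165 mm high. Origin: centre of its underside.
- mug: bystander: white mug 80 mm across, 90 mm high. Origin: centre of its underside.

How it is judged:
On the way, in this order (a step that is already met when the one before it is completed fails the run):
1. the lever, held by its bar, has lifted the pan off its lower stop (value of joint beam above -0.2 rad and value of joint lever above 0.2 rad and contact force between the fingers and handle above 0.3 N), for 0.05 s.
2. the beam stays level to 0.08 rad for eight seconds, carried by the wound-up lever (value of joint beam between -0.08 and 0.08 rad and value of joint lever above 0.2 rad), for 8 s.
At the end, for the whole second after the job is handed in: The beam is within 0.12 rad of level through the last second, with the lever wound up by more than 0.2 rad and still held by its bar in the fingers, after it stayed within 0.08 rad of level for 8 s without a break (value of joint beam between -0.12 and 0.12 rad and value of joint lever above 0.2 rad and contact force between the fingers and handle above 0.3 N); the arm keeps its last pose, push and grip.
It fails at once if the beam swings up to its upper stop (beyond 0.25 rad) (value of joint beam above 0.25 rad).
It fails at once if the robot pushes the pan, the container or the counterweight (contact force between any of the arm, the fingers and pan above 1 N or contact force between any of the arm, the fingers and counterweight above 1 N).
It fails at once if another thing on the counter is moved by more than 30 mm (distance of any of tub_a, tub_b, ramekin, spice0, spice1, mill, mug from where it was at the start of the episode above 0.03 m).
It also fails if it takes over 58 s, if anything falls off the work surface, if the arm or the gripper's body presses on something with over 40 N, if the wrist force passes 120 N, or if a joint passes its speed limit or range.

## Working session

There is one attempt and no reset: what is moved stays moved. The work goes in short steps, Python scripts to look and compute and a tool call to move; the robot and the scene stay as the last step left them, time stands still between calls to the robot, and variables do not carry over. Pictures are saved under pics/ and viewed, at most 10 in all, crops included, and the job is handed in when it is done.

Besides the shell and the picture viewer there is one more tool, called after "Call:" by a JSON object that holds its "op" and its "data". jog_arm: Moves the arm, as the interface text tells. Scaled input: -1 to 1 covers 3 cm each way for a shift and 8 degrees each way for a turn. Its arguments: {"type":"object","properties":{"deltas":{"type":"array","items":{"type":"array","items":{"type":"number"}}},"newtons":{"type":"number"}},"required":["deltas"]}

```bash
mkdir -p pics; cat > h.py <<'E'
from workcell import *
import numpy as np, cv2
def cam(n,f=None):
    c=camera(n); 
    if f: cv2.imwrite('pics/'+f+'.png',c['color'][:,:,::-1])
    c['f']=200/np.tan(np.radians(c['vertical_fov'])/2); c['R']=np.array(c['R']); c['t']=np.array(c['t']); return c
def ray(c,u,v):
    d=c['R'].T@np.array([(u-c['cx'])/c['f'],(v-c['cy'])/c['f'],1]); return -c['R'].T@c['t'], d/np.linalg.norm(d)
def onz(c,u,v,z):
    o,d=ray(c,u,v); return o+d*(z-o[2])/d[2]
def proj(c,X):
    p=c['R']@np.array(X)+c['t']; return np.array([c['cx'],c['cy']])+c['f']*p[:2]/p[2]
def two(r1,r2):
    (o1,d1),(o2,d2)=r1,r2
    s=np.linalg.lstsq(np.stack([d1,-d2],1),o2-o1,rcond=None)[0]
    a,b=o1+s[0]*d1,o2+s[1]*d2; return (a+b)/2,np.linalg.norm(a-b)
E
python3 - <<'E'
from h import *
np.set_printoptions(precision=3,suppress=True)
for n in ['side','top','wrist']:
    c=cam(n,n+'0'); print(n,c['vertical_fov'],c['cx'],c['cy'],-c['R'].T@c['t'],c['R'][2])
s=state(); print(s)
a=[cv2.imread(f'pics/{n}0.png') for n in ['side','top']]
E
```

```text
side 44.00419314716444 314.1583343769304 196.46725660972098 [ 0.237 -1.407  1.009] [ 0.216  0.845 -0.489]
top 54.58443395376941 315.1706608341361 202.13548606346606 [0.364 0.    1.597] [ 0.16   0.011 -0.987]
wrist 69.75646326725617 318.0485060003579 198.91900849314692 [0.128 0.616 0.373] [ 0.261 -0.087 -0.961]
{'t': 0.15, 'joint_positions': array([-1.293,  0.418, -0.01 ,  1.614,  0.005,  1.111, -0.053]), 'joint_vel': array([-0.   , -0.001,  0.001, -0.003,  0.001, -0.001, -0.001]), 'joint_efforts': array([  0.001, -86.474,   0.679, -43.505,   0.019,   0.006,  -0.   ]), 'eef_pos': array([0.196, 0.593, 0.231]), 'tcp_rot': array([[-0.95 ,  0.313, -0.   ],
       [ 0.313,  0.95 , -0.001],
       [-0.   , -0.001, -1.   ]]), 'contact_force': array([0.726, 0.328, 0.174]), 'wrist_torque': array([-0.009, -0.048,  0.054]), 'finger_force': 0.0, 'gripper_width': 1.000430030197102}
```

View pics/side0.png

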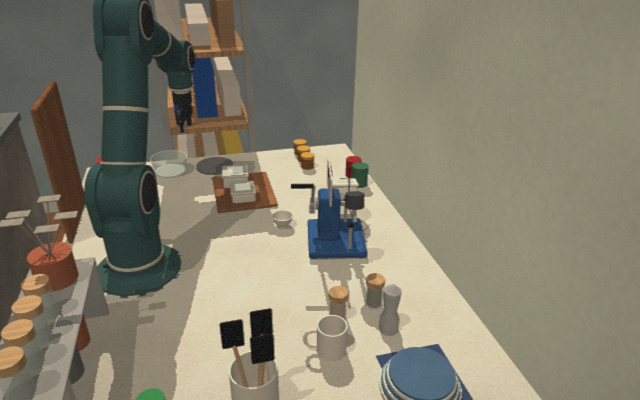

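View pics/top0.png

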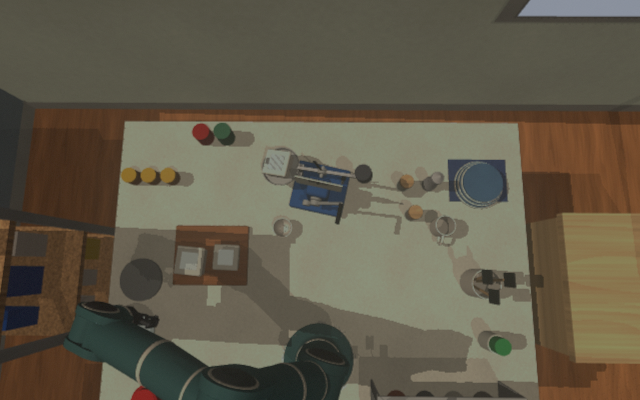

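The side picture shows the scale at about (335,235) with the black bar at (302,186). In the top picture the blue base is around (318,190), the bar at (338,217), the counterweight at (363,173) and the pan at (278,163).

```bash
python3 - <<'E'
import cv2,numpy as np
a=cv2.imread('pics/top0.png')[135:245,250:390]; b=cv2.imread('pics/side0.png')[145:265,270:400]
a=cv2.resize(a,None,fx=4,fy=4,interpolation=2); b=cv2.resize(b,None,fx=4,fy=4,interpolation=2)
cv2.imwrite('pics/ca.png',a); cv2.imwrite('pics/cb.png',b)
E
```

```text
(no output)
```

View pics/ca.png

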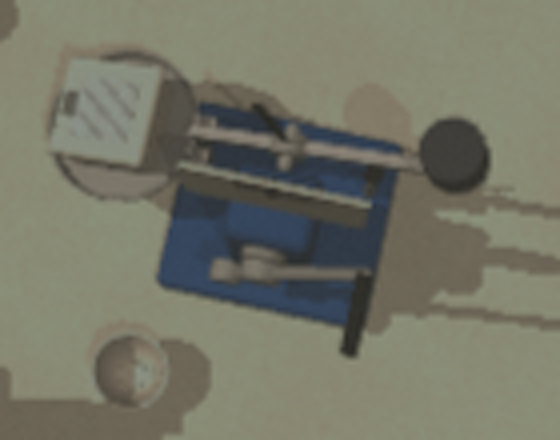

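View pics/cb.png

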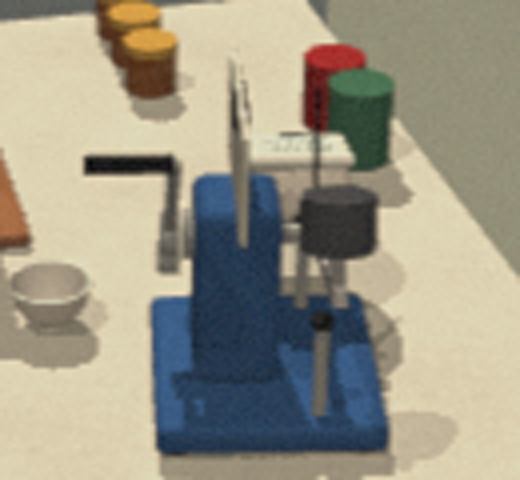

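The crops show the bar end-to-end: in the top view from (362,275) to (350,355) crop pixels, in the side view from (85,165) to (175,163). The base corners are near (160,283), (345,325), (400,145) and (200,103) in the top crop, and the counterweight is clear in both.

```bash
python3 - <<'E'
from h import *
np.set_printoptions(precision=4,suppress=True)
T=cam('top','top1');S=cam('side','side1')
def dark(c,x0,y0,x1,y1,th):
    m=np.zeros((400,640),np.uint8); m[y0:y1,x0:x1]=(c['color'][y0:y1,x0:x1].max(2)<th)*255
    n,l,st,ce=cv2.connectedComponentsWithStats(m)
    i=1+np.argmax(st[1:,4]); 
    ys,xs=np.nonzero(l==i); P=np.stack([xs,ys],1).astype(float); mu=P.mean(0)
    w=np.linalg.svd(P-mu,full_matrices=False)[2][0]; q=(P-mu)@w
    print(st[i],mu, mu+w*q.min(),mu+w*q.max()); return mu,mu+w*q.min(),mu+w*q.max()
t=dark(T,328,198,345,228,60); s=dark(S,288,178,316,193,60)
print('bar mid',two(ray(T,*t[0]),ray(S,*s[0])))
for i in (1,2):
  for j in (1,2): print(i,j,two(ray(T,*t[i]),ray(S,*s[j])))
t=dark(T,350,160,376,186,75); s=dark(S,343,188,368,212,75)
print('cw',two(ray(T,*t[0]),ray(S,*s[0])))
for n,c,b in (('T',T,(285,155,355,225)),('S',S,(300,180,372,262))):
    im=c['color'].astype(int); x0,y0,x1,y1=b
    m=np.zeros((400,640),np.uint8); m[y0:y1,x0:x1]=((im[:,:,2]-im[:,:,0]>25)*255)[y0:y1,x0:x1]
    cn=max(cv2.findContours(m,cv2.RETR_EXTERNAL,2)[0],key=cv2.contourArea); h=cv2.convexHull(cn)
    ap=cv2.approxPolyDP(h,3,True)[:,0]; print(n,ap.tolist())
    if n=='T':
        for p in ap: print(onz(T,*p,.032))
        r=cv2.minAreaRect(np.array([onz(T,*p,.032)[:2] for p in h[:,0]],np.float32)); print('rect',r)
    else:
        for p in ap: print(p,onz(S,*p,0.0))
E
```

```text
[336 204   7  20  76] [338.8684 212.8684] [340.9279 203.7577] [336.5987 222.9093]
[292 185  22   4  65] [302.3231 186.0462] [291.9888 185.9209] [313.01   186.1757]
bar mid (array([ 0.5417, -0.0672,  0.2764]), np.float64(0.0008740996960589338))
1 1 (array([ 0.5399, -0.07  ,  0.2856]), np.float64(0.06278256495335939))
1 2 (array([ 0.574 , -0.0745,  0.2755]), np.float64(0.0018389809267705247))
2 1 (array([ 0.5085, -0.0596,  0.2767]), np.float64(0.004023660822224618))
2 2 (array([ 0.5415, -0.0662,  0.2707]), np.float64(0.069497356224053))
[355 165  17  18 243] [363.1276 173.5638] [359.6188 165.1591] [366.7015 182.1246]
[344 193  20  17 255] [353.6353 201.6392] [343.9063 201.2304] [363.1245 202.0379]
cw (array([ 0.6854, -0.1547,  0.2498]), np.float64(0.0023313622929364455))
T [[293, 189], [325, 189], [336, 214], [290, 205]]
[0.6716 0.109  0.032 ]
[ 0.6725 -0.0227  0.032 ]
[ 0.5692 -0.0679  0.032 ]
[0.6049 0.12   0.032 ]
rect ((0.6320838928222656, 0.01877925544977188), (0.19573357701301575, 0.09861578792333603), 78.04822540283203)
S [[337, 189], [359, 220], [365, 256], [311, 257], [308, 220], [319, 190]]
[337 189] [0.7955 0.3772 0.    ]
[359 220] [0.8068 0.1168 0.    ]
[365 256] [ 0.7518 -0.1099  0.    ]
[311 257] [ 0.5701 -0.0717  0.    ]
[308 220] [0.616  0.1628 0.    ]
[319 190] [0.7182 0.3865 0.    ]
```

Call:
{"op": "jog_arm", "data": {"deltas": [[0, 0, -0.154, 0, 0, -0.86, 1], [0, 0, -0.154, 0, 0, -0.86, 1], [0, 0, -0.154, 0, 0, -0.86, 1], [0, 0, -0.154, 0, 0, -0.86, 1], [0, 0, -0.154, 0, 0, -0.86, 1]]}}

```text
t: 0.75
eef_pos: [0.1958, 0.5933, 0.3612]
tcp_rot: [[-0.978, 0.209, -0.0], [0.209, 0.978, -0.0], [-0.0, -0.0, -1.0]]
contact_force: [0.4, 0.4, -0.7]
gripper_width: 1.001
finger_force: 0.0
```

Call:
{"op": "jog_arm", "data": {"deltas": [[0, 0, 0, -0.4, -0.5, 0, 1], [0, 0, 0, -0.78, -0.96, 0, 1], [0, 0, 0, -0.78, -0.96, 0, 1], [0, 0, 0, -0.78, -0.96, 0, 1], [0, 0, 0, -0.78, -0.96, 0, 1], [0, 0, 0, -0.78, -0.96, 0, 1], [0, 0, 0, -0.78, -0.96, 0, 1], [0, 0, 0, -0.78, -0.96, 0, 1], [0, 0, 0, -0.78, -0.96, 0, 1], [0, 0, 0, -0.78, -0.96, 0, 1], [0, 0, 0, -0.78, -0.96, 0, 1], [0, 0, 0, -0.78, -0.96, 0, 1], [0, 0, 0, -0.78, -0.96, 0, 1], [0, 0, 0, -0.78, -0.96, 0, 1], [0, 0, 0, -0.78, -0.96, 0, 1], [0, 0, 0, -0.78, -0.96, 0, 1], [0, 0, 0, -0.78, -0.96, 0, 1], [0, 0, 0, -0.78, -0.96, 0, 1], [0, 0, 0, -0.78, -0.96, 0, 1], [0, 0, 0, 0, 0, 0, 1]]}}

```text
t: 2.75
eef_pos: [0.5085, -0.0233, 0.3603]
tcp_rot: [[-0.977, 0.215, 0.0], [0.215, 0.977, -0.002], [-0.001, -0.002, -1.0]]
contact_force: [-0.5, 0.6, 0.2]
gripper_width: 0.998
finger_force: 0.0
```

Call:
{"op": "jog_arm", "data": {"deltas": [[0, 0, 0, -0.55, -0.6, 0, 1], [0, 0, 0, -0.55, -0.6, 0, 1], [0, 0, 0, 0, 0, 0, 1]]}}

```text
t: 3.05
eef_pos: [0.5328, -0.0633, 0.3602]
tcp_rot: [[-0.977, 0.213, -0.0], [0.213, 0.977, -0.001], [-0.0, -0.001, -1.0]]
contact_force: [-0.5, 0.1, 0.2]
gripper_width: 1.003
finger_force: 0.0
```

```bash
python3 - <<'E'
from h import *
c=cam('wrist','w1'); print(state()['eef_pos'],[proj(c,p) for p in ((.574,-.0745,.2764),(.5085,-.0597,.2764))])
E
```

```text
[ 0.53239595 -0.06180478  0.36006818] [array([315.33104949, 253.29469755]), array([315.87730201, 177.12846575])]
```

View pics/w1.png

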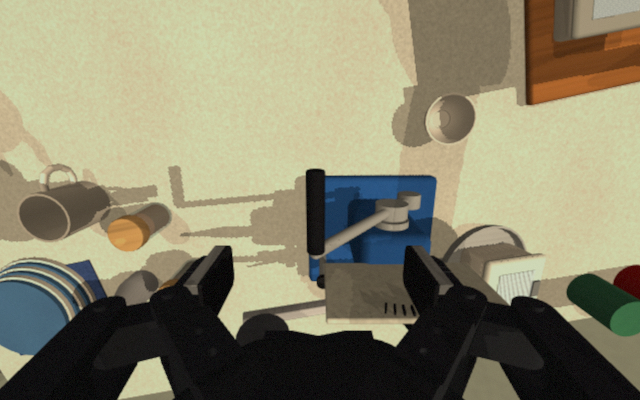

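The wrist picture shows the bar vertical from (315,172) to (316,253), as predicted, and the open fingers straddle it at (218,270) and (430,270). I descend.

Call:
{"op": "jog_arm", "data": {"deltas": [[0, 0, 0, 0, -0.08, 0.5, 1], [0, 0, 0, 0, 0, 1, 1], [0, 0, 0, 0, 0, 1, 1], [0, 0, 0, 0, 0, 0.95, 1], [0, 0, 0, 0, 0, 0, 0], [0, 0, 0, 0, 0, 0, -0.7], [0, 0, 0, 0, 0, 0, -1], [0, 0, 0, 0, 0, 0, -1], [0, 0, 0, 0, 0, 0, -1], [0, 0, 0, 0, 0, 0, -1]], "newtons": 30}}

```text
t: 4.1
eef_pos: [0.5321, -0.0636, 0.2575]
tcp_rot: [[-0.978, 0.21, 0.001], [0.21, 0.978, -0.0], [-0.001, 0.0, -1.0]]
contact_force: [-0.4, -3.3, 4.5]
gripper_width: 0.183
finger_force: 29.3
```

```bash
python3 - <<'E'
from h import *
c=cam('wrist','w2');s=cam('side','s2'); t=cam('top','t2'); x=state(); print(x['t'],x['eef_pos'],x['gripper_width'],x['finger_force'])
a=s['color'][130:270,250:420][:,:,::-1]; b=t['color'][120:250,250:400][:,:,::-1]
a=cv2.resize(a,(400,330)); b=cv2.resize(b,(380,330))
w=cv2.resize(c['color'][:,:,::-1],(400,250))
o=np.zeros((585,790,3),np.uint8); o[:330,:400]=a; o[:330,405:785]=b; o[335:585,:400]=w; cv2.imwrite('pics/m2.png',o)
E
```

```text
4.25 [ 0.53201587 -0.06387434  0.25735017] 0.17747735088249264 29.40108060836792
```

View pics/m2.png

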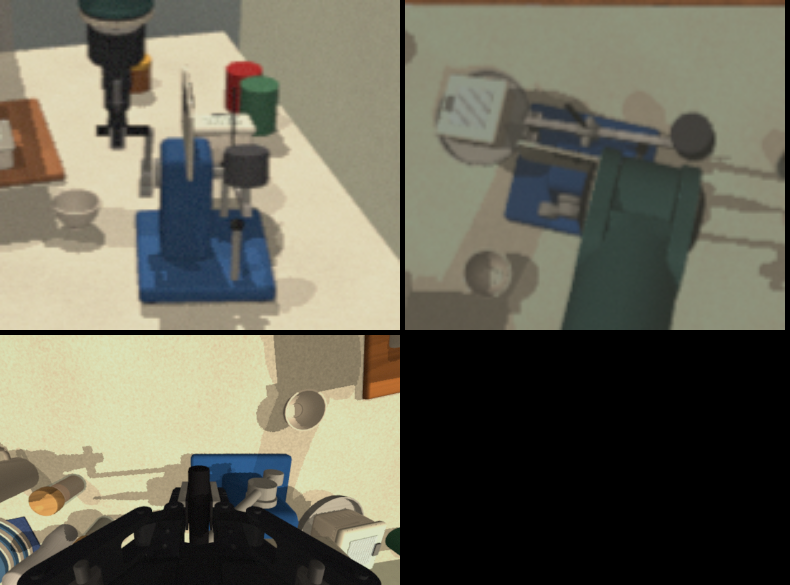

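The mosaic shows the bar held between the fingers. In the side view the counterweight is unobstructed (crop (245,165)), so I track the beam angle with it.

```bash
cat > ctl.py <<'E'
import sys,json,os
from h import *
from scipy.linalg import expm,solve_discrete_are
YAW=np.radians(-12); X=np.array([np.cos(YAW),np.sin(YAW),0]); Y=np.array([-X[1],X[0],0]); O=np.array([.6794,-.0013,0])
k,I,d,g=.3,.067,.018,.066
A=np.array([[0,1,0],[g/I,-d/I,-k/I],[0,0,0]]); B=np.array([[0],[k/I],[0]])
def disc(T):
    M=expm(np.block([[A,B],[np.zeros((1,4))]])*T); return M[:3,:3],M[:3,3]
def cw(c):
    x0,y0,x1,y1=338,185,370,232
    m=(c['color'][y0:y1,x0:x1].max(2)<75).astype(np.uint8)
    m=cv2.morphologyEx(m,cv2.MORPH_OPEN,np.ones((5,5),np.uint8))
    n,l,st,ce=cv2.connectedComponentsWithStats(m); i=1+np.argmax(st[1:,4]); return ce[i]+[x0,y0],st[i]
def model(c,th):   # pixel row of counterweight centre
    y=-.168*np.cos(th)-.055*np.sin(th); z=.16-.168*np.sin(th)+.055*np.cos(th)
    return proj(c,O+.04*X+y*Y+[0,0,z])[1]
S='st.json'; st=json.load(open(S)) if os.path.exists(S) else {}
c=cam('side'); s=state(); p,box=cw(c)
ths=np.linspace(-.35,.35,141); rows=np.array([model(c,a) for a in ths])
if 'off' not in st: st['off']=p[1]-model(c,-.25)
th=float(np.interp(p[1]-st['off'],rows,ths))
tcp=s['eef_pos']; r=tcp-O; hy,hz=r@Y,tcp[2]+.019-.16
if 'y0' not in st: st['y0']=hy+.15*np.cos(.9); st['z0']=hz-.15*np.sin(.9)
hy-=st['y0'];hz-=st['z0']; e=np.arctan2(hz,-hy); phi=.65-e
print('t %.2f th %.3f phi %.3f rad %.4f F %s grip %.0f box %s tcpx %.4f'%(s['t'],th,phi,np.hypot(hy,hz),np.round(s['contact_force'],1),s['finger_force'],box.tolist(),r@X))
T=.45
if len(sys.argv)>1 and sys.argv[1]!='kf': tgt=float(sys.argv[1])
elif len(sys.argv)>1:
    if 'x' not in st: x=np.array([th,.05,phi-.08]); P=np.diag([1e-4,.01,.004])
    else:
        x=np.array(st['x']);P=np.array(st['P']); dt=s['t']-st['t']; t=0
        while t<dt-1e-6:   # lever moved over the first 0.2 s of the interval
            h=min(.05,dt-t); f=min(1,(t+h/2)/.2); u=st['phi']+f*(phi-st['phi'])
            Ad,Bd=disc(h); x=Ad@x+Bd*u; P=Ad@P@Ad.T+np.diag([1e-6,4e-4,1e-5])*h; t+=h
        K=P[:,0]/(P[0,0]+.005**2); inn=th-x[0]; x=x+K*inn; P=P-np.outer(K,P[0]); print('innov %.3f'%inn)
    Ad,Bd=disc(T); L=np.array(solve_discrete_are(Ad[:2,:2],Bd[:2,None],np.diag([1,.3]),np.eye(1)*.3))
    b=Bd[:2,None]; K=np.linalg.solve(b.T@L@b+.3,b.T@L@Ad[:2,:2])[0]
    tgt=float(np.clip(x[2]*1-g/k*0-K@x[:2],phi-.25,phi+.25))
    st['x']=x.tolist();st['P']=P.tolist(); print('x',x.round(3),'sd',np.sqrt(np.diag(P)).round(3),'K',K.round(2))
st['t']=s['t'];st['phi']=phi
if len(sys.argv)>1:
    e2=.65-tgt; dy=-.15*np.cos(e2)-hy; dz=.15*np.sin(e2)-hz
    print('tgt %.3f  dy %.2f dz %.2f units total (tool y,z)'%(tgt,dy/.03,-dz/.03))
    # mid waypoint for long arcs
    if abs(tgt-phi)>.3:
        for q in np.linspace(phi,tgt,9)[1:]:
            e2=.65-q; ny=-.15*np.cos(e2); nz=.15*np.sin(e2); print('  row %.2f %.2f'%((ny-hy)/.03,-(nz-hz)/.03)); hy,hz=ny,nz
json.dump(st,open(S,'w'))
E
python3 ctl.py 0.4
```

```text
t 4.30 th -0.250 phi -0.250 rad 0.1500 F [-0.8 -4.   4.7] grip 29 box [7, 10, 18, 15, 239] tcpx -0.1312
tgt 0.400  dy -1.74 dz 2.68 units total (tool y,z)
  row -0.31 0.27
  row -0.29 0.29
  row -0.26 0.31
  row -0.23 0.33
  row -0.21 0.35
  row -0.18 0.37
  row -0.15 0.38
  row -0.12 0.39
```

Call:
{"op": "jog_arm", "data": {"deltas": [[0, 0, 0, 0, -0.31, 0.27, -1], [0, 0, 0, 0, -0.29, 0.29, -1], [0, 0, 0, 0, -0.26, 0.31, -1], [0, 0, 0, 0, -0.23, 0.33, -1], [0, 0, 0, 0, -0.21, 0.35, -1], [0, 0, 0, 0, -0.18, 0.37, -1], [0, 0, 0, 0, -0.15, 0.38, -1], [0, 0, 0, 0, -0.12, 0.39, -1], [0, 0, 0, 0, 0, 0, -1], [0, 0, 0, 0, 0, 0, -1]]}}

```text
t: 5.3
eef_pos: [0.5208, -0.1151, 0.1754]
tcp_rot: [[-0.978, 0.21, -0.0], [0.21, 0.978, -0.001], [0.0, -0.001, -1.0]]
contact_force: [3.6, -1.3, 1.9]
gripper_width: 0.173
finger_force: 32.1
```

```bash
python3 ctl.py 0.5
```

```text
t 5.35 th -0.250 phi 0.410 rad 0.1499 F [ 4.3 -2.4  1.6] grip 32 box [7, 10, 18, 15, 240] tcpx -0.1314
tgt 0.500  dy -0.09 dz 0.44 units total (tool y,z)
```

Call:
{"op": "jog_arm", "data": {"deltas": [[0, 0, 0, 0, -0.05, 0.22, -1], [0, 0, 0, 0, -0.04, 0.22, -1], [0, 0, 0, 0, 0, 0, -1], [0, 0, 0, 0, 0, 0, -1], [0, 0, 0, 0, 0, 0, -1]]}}

```text
t: 5.85
eef_pos: [0.5202, -0.1179, 0.1626]
tcp_rot: [[-0.978, 0.21, 0.0], [0.21, 0.978, -0.001], [-0.0, -0.001, -1.0]]
contact_force: [3.1, -4.8, 2.9]
gripper_width: 0.176
finger_force: 32.5
```

```bash
python3 ctl.py 0.58
```

```text
t 5.90 th -0.253 phi 0.498 rad 0.1503 F [ 3.3 -4.1  3.2] grip 33 box [7, 10, 18, 14, 233] tcpx -0.1314
tgt 0.580  dy -0.03 dz 0.41 units total (tool y,z)
```

Call:
{"op": "jog_arm", "data": {"deltas": [[0, 0, 0, 0, -0.02, 0.21, -1], [0, 0, 0, 0, -0.01, 0.2, -1], [0, 0, 0, 0, 0, 0, -1], [0, 0, 0, 0, 0, 0, -1], [0, 0, 0, 0, 0, 0, -1]]}}

```text
t: 6.4
eef_pos: [0.5198, -0.1197, 0.1503]
tcp_rot: [[-0.978, 0.211, 0.0], [0.211, 0.978, -0.002], [-0.0, -0.002, -1.0]]
contact_force: [3.3, -9.5, 3.2]
gripper_width: 0.174
finger_force: 33.0
```

```bash
python3 ctl.py 0.66
```

```text
t 6.45 th -0.247 phi 0.581 rad 0.1507 F [  3.1 -10.1   2.6] grip 33 box [7, 11, 18, 14, 234] tcpx -0.1314
tgt 0.660  dy 0.01 dz 0.40 units total (tool y,z)
```

Call:
{"op": "jog_arm", "data": {"deltas": [[0, 0, 0, 0, -0.02, 0.2, -1], [0, 0, 0, 0, -0.01, 0.2, -1], [0, 0, 0, 0, 0, 0, -1], [0, 0, 0, 0, 0, 0, -1], [0, 0, 0, 0, 0, 0, -1]]}}

```text
t: 6.95
eef_pos: [0.5197, -0.1205, 0.1383]
tcp_rot: [[-0.978, 0.211, 0.0], [0.211, 0.978, -0.002], [-0.0, -0.002, -1.0]]
contact_force: [2.2, -9.9, 3.8]
gripper_width: 0.176
finger_force: 33.3
```

```bash
python3 ctl.py 0.74
```

```text
t 7.00 th -0.246 phi 0.660 rad 0.1513 F [  2.6 -10.1   3. ] grip 33 box [7, 11, 18, 14, 235] tcpx -0.1314
tgt 0.740  dy 0.06 dz 0.40 units total (tool y,z)
```

Call:
{"op": "jog_arm", "data": {"deltas": [[0, 0, 0, 0, -0.01, 0.2, -1], [0, 0, 0, 0, 0, 0.2, -1], [0, 0, 0, 0, 0, 0, -1], [0, 0, 0, 0, 0, 0, -1], [0, 0, 0, 0, 0, 0, -1]]}}

```text
t: 7.5
eef_pos: [0.5197, -0.1205, 0.1263]
tcp_rot: [[-0.978, 0.211, 0.0], [0.211, 0.978, -0.001], [-0.001, -0.001, -1.0]]
contact_force: [3.7, -6.8, 2.4]
gripper_width: 0.177
finger_force: 33.6
```

```bash
python3 ctl.py 0.82
```

```text
t 7.55 th -0.247 phi 0.739 rad 0.1519 F [ 2.8 -8.4  2.4] grip 34 box [7, 11, 18, 14, 233] tcpx -0.1314
tgt 0.820  dy 0.11 dz 0.39 units total (tool y,z)
```

Call:
{"op": "jog_arm", "data": {"deltas": [[0, 0, 0, 0, 0.01, 0.2, -1], [0, 0, 0, 0, 0.02, 0.19, -1], [0, 0, 0, 0, 0, 0, -1], [0, 0, 0, 0, 0, 0, -1], [0, 0, 0, 0, 0, 0, -1]]}}

```text
t: 8.05
eef_pos: [0.5199, -0.1198, 0.1146]
tcp_rot: [[-0.978, 0.211, 0.0], [0.211, 0.978, -0.001], [-0.001, -0.001, -1.0]]
contact_force: [3.8, -8.1, 3.9]
gripper_width: 0.178
finger_force: 34.0
```

```bash
python3 ctl.py 0.9
```

```text
t 8.10 th -0.247 phi 0.816 rad 0.1526 F [ 3.4 -8.8  2.8] grip 34 box [7, 11, 18, 14, 234] tcpx -0.1314
tgt 0.900  dy 0.17 dz 0.39 units total (tool y,z)
```

Call:
{"op": "jog_arm", "data": {"deltas": [[0, 0, 0, 0, 0.03, 0.2, -1], [0, 0, 0, 0, 0.03, 0.19, -1], [0, 0, 0, 0, 0, 0, -1], [0, 0, 0, 0, 0, 0, -1], [0, 0, 0, 0, 0, 0, -1]]}}

```text
t: 8.6
eef_pos: [0.5202, -0.1181, 0.1029]
tcp_rot: [[-0.978, 0.211, 0.0], [0.211, 0.978, -0.002], [-0.001, -0.001, -1.0]]
contact_force: [4.2, -9.3, 3.3]
gripper_width: 0.18
finger_force: 34.3
```

```bash
python3 ctl.py 0.98
```

```text
t 8.65 th -0.217 phi 0.894 rad 0.1533 F [ 3.4 -9.1  2.2] grip 34 box [7, 13, 18, 13, 219] tcpx -0.1314
tgt 0.980  dy 0.23 dz 0.39 units total (tool y,z)
```

```bash
sed -i "s/e2=.65-tgt; dy=-.15\*np.cos(e2)-hy; dz=.15\*np.sin(e2)-hz/e2=.65-tgt; R=np.hypot(hy,hz); dy=-R*np.cos(e2)-hy; dz=R*np.sin(e2)-hz/" ctl.py; sed -i "s/^c=cam('side')/c=cam('side','ctl')/" ctl.py; python3 ctl.py kf
```

```text
t 8.70 th -0.213 phi 0.894 rad 0.1533 F [ 2.4 -8.8  2.6] grip 34 box [7, 13, 18, 13, 224] tcpx -0.1314
x [-0.213  0.05   0.814] sd [0.01  0.1   0.063] K [0.77 0.58]
tgt 0.950  dy 0.08 dz 0.28 units total (tool y,z)
```

Call:
{"op": "jog_arm", "data": {"deltas": [[0, 0, 0, 0, 0, 0, -1], [0, 0, 0, 0, 0, 0, -1], [0, 0, 0, 0, 0, 0, -1]]}}

```text
t: 9.0
eef_pos: [0.5202, -0.1181, 0.1029]
tcp_rot: [[-0.978, 0.211, 0.0], [0.211, 0.978, -0.002], [-0.001, -0.001, -1.0]]
contact_force: [3.8, -8.8, 2.3]
gripper_width: 0.173
finger_force: 34.3
```

```bash
python3 ctl.py kf; cp pics/ctl.png pics/c1.png
```

```text
t 9.05 th -0.140 phi 0.894 rad 0.1533 F [ 3.5 -9.3  2.2] grip 34 box [7, 17, 19, 14, 235] tcpx -0.1315
innov 0.047
x [-0.141  0.247  0.782] sd [0.005 0.056 0.057] K [0.77 0.58]
tgt 0.747  dy -0.13 dz -0.74 units total (tool y,z)
```

Call:
{"op": "jog_arm", "data": {"deltas": [[0, 0, 0, 0, -0.07, -0.37, -1], [0, 0, 0, 0, -0.06, -0.37, -1], [0, 0, 0, 0, 0, 0, -1]]}}

```text
t: 9.35
eef_pos: [0.5196, -0.1206, 0.1258]
tcp_rot: [[-0.978, 0.21, 0.001], [0.21, 0.978, 0.0], [-0.001, 0.0, -1.0]]
contact_force: [3.3, -2.1, 0.1]
gripper_width: 0.178
finger_force: 34.1
```

```bash
python3 ctl.py kf
```

```text
t 9.40 th -0.045 phi 0.746 rad 0.1521 F [ 5.6 -2.4  0.2] grip 34 box [7, 22, 18, 14, 229] tcpx -0.1315
innov 0.012
x [-0.045  0.246  0.764] sd [0.005 0.034 0.024] K [0.77 0.58]
tgt 0.657  dy -0.02 dz -0.45 units total (tool y,z)
```

Call:
{"op": "jog_arm", "data": {"deltas": [[0, 0, 0, 0, -0.01, -0.27, -1], [0, 0, 0, 0, 0, -0.26, -1], [0, 0, 0, 0, 0, 0, -1]]}}

```text
t: 9.7
eef_pos: [0.5194, -0.1204, 0.1411]
tcp_rot: [[-0.978, 0.209, -0.0], [0.209, 0.978, 0.0], [0.0, 0.0, -1.0]]
contact_force: [4.9, 1.6, 0.7]
gripper_width: 0.173
finger_force: 34.1
```

```bash
python3 ctl.py kf
```

```text
t 9.75 th -0.005 phi 0.644 rad 0.1512 F [4.8 2.7 1.2] grip 34 box [7, 25, 19, 13, 222] tcpx -0.1317
innov -0.021
x [-0.003  0.02   0.784] sd [0.005 0.024 0.012] K [0.77 0.58]
tgt 0.775  dy 0.04 dz 0.66 units total (tool y,z)
```

Call:
{"op": "jog_arm", "data": {"deltas": [[0, 0, 0, 0, 0.01, 0.33, -1], [0, 0, 0, 0, 0.01, 0.33, -1], [0, 0, 0, 0, 0, 0, -1]]}}

```text
t: 10.05
eef_pos: [0.5193, -0.1204, 0.1196]
tcp_rot: [[-0.978, 0.21, -0.001], [0.21, 0.978, -0.001], [0.001, -0.001, -1.0]]
contact_force: [3.4, -0.2, 0.4]
gripper_width: 0.173
finger_force: 34.6
```

```bash
python3 ctl.py kf
```

```text
t 10.10 th -0.059 phi 0.781 rad 0.1525 F [ 3.  -0.8  0.2] grip 35 box [7, 22, 18, 13, 223] tcpx -0.1318
innov -0.045
x [-0.055 -0.155  0.811] sd [0.005 0.019 0.008] K [0.77 0.58]
tgt 0.944  dy 0.17 dz 0.81 units total (tool y,z)
```

Call:
{"op": "jog_arm", "data": {"deltas": [[0, 0, 0, 0, 0.06, 0.43, -1], [0, 0, 0, 0, 0.06, 0.42, -1], [0, 0, 0, 0, 0, 0, -1]]}}

```text
t: 10.4
eef_pos: [0.5201, -0.1166, 0.094]
tcp_rot: [[-0.978, 0.21, -0.001], [0.21, 0.978, -0.001], [0.001, -0.001, -1.0]]
contact_force: [2.3, -1.2, 3.9]
gripper_width: 0.178
finger_force: 35.4
```

```bash
sed -i 's/4e-4,1e-5/4e-3,3e-4/' ctl.py; python3 ctl.py kf
```

```text
t 10.45 th -0.128 phi 0.948 rad 0.1542 F [ 0.4 -1.9  3.7] grip 35 box [7, 18, 19, 13, 230] tcpx -0.1318
innov -0.033
x [-0.124 -0.115  0.823] sd [0.005 0.03  0.012] K [0.77 0.58]
tgt 0.986  dy 0.06 dz 0.19 units total (tool y,z)
```

Call:
{"op": "jog_arm", "data": {"deltas": [[0, 0, 0, 0, 0.06, 0.25, -1], [0, 0, 0, 0, 0, 0, -1]]}}

```text
t: 10.65
eef_pos: [0.5205, -0.115, 0.0874]
tcp_rot: [[-0.978, 0.21, -0.001], [0.21, 0.978, -0.001], [0.001, -0.001, -1.0]]
contact_force: [1.3, -2.9, 1.3]
gripper_width: 0.176
finger_force: 35.5
```

```bash
python3 ctl.py kf
```

```text
t 10.70 th -0.131 phi 0.993 rad 0.1548 F [ 2.2 -3.4  1.5] grip 36 box [7, 18, 19, 13, 233] tcpx -0.1318
innov 0.005
x [-0.132  0.038  0.822] sd [0.005 0.031 0.014] K [0.77 0.58]
tgt 0.902  dy -0.14 dz -0.45 units total (tool y,z)
```

Call:
{"op": "jog_arm", "data": {"deltas": [[0, 0, 0, 0, -0.06, -0.2, -1], [0, 0, 0, 0, -0.06, -0.2, -1], [0, 0, 0, 0, 0, 0, -1]]}}

```text
t: 11.0
eef_pos: [0.5199, -0.1182, 0.101]
tcp_rot: [[-0.978, 0.209, 0.0], [0.209, 0.978, 0.001], [0.0, 0.001, -1.0]]
contact_force: [1.5, 1.1, 0.6]
gripper_width: 0.177
finger_force: 35.4
```

```bash
python3 ctl.py kf
```

```text
t 11.05 th -0.063 phi 0.907 rad 0.1539 F [-0.8  2.6  1.2] grip 35 box [7, 21, 19, 14, 233] tcpx -0.1318
innov 0.031
x [-0.065  0.243  0.81 ] sd [0.005 0.032 0.016] K [0.77 0.58]
tgt 0.720  dy -0.16 dz -0.95 units total (tool y,z)
```

```bash
cat > fit.py <<'E'
import numpy as np,sys
from scipy.optimize import least_squares
# t, theta, phi, rows over which lever moved before that sample
D=[l.split() for l in open('data.txt')]; D=np.array(D,float)
def sim(p,full=False):
    a,f0,th,w,tau=p; gI,dI=p_g,.27; out=[th]; ph=D[0,2]; lag=ph
    for (t0,_,p0,_),(t1,_,p1,n) in zip(D[:-1],D[1:]):
        t=0;h=.01
        while t<t1-t0-1e-9:
            f=min(1,max(0,(t-tau)/(.1*n))) if n>0 else 1
            u=p0+f*(p1-p0); w+=h*(a*(u-f0)+gI*th-dI*w); th+=h*w; t+=h
        out.append(th)
    return (np.array(out),th,w) if full else np.array(out)
p_g=.985
r=least_squares(lambda p:np.r_[(sim(p)-D[:,1])/.005,(p[0]-4.5)/1.5,(p[4]-.05)/.03],[4.5,.82,D[0,1],.1,.05])
o,th,w=sim(r.x,True); print(r.x.round(3),'resid',(o-D[:,1]).round(3),'now',round(th,3),round(w,3))
E
cat > data.txt <<'E'
8.65 -.217 .894 0
8.70 -.213 .894 0
9.05 -.140 .894 0
9.40 -.045 .746 2
9.75 -.005 .644 2
10.10 -.059 .781 2
10.45 -.128 .948 2
10.70 -.131 .993 1
11.05 -.063 .907 2
E
python3 fit.py
```

```text
[ 5.507  0.81  -0.22   0.162  0.069] resid [-0.003  0.002  0.003 -0.    -0.002  0.     0.001 -0.002  0.001] now -0.062 0.288
```

```bash
cat > step.py <<'E'
import subprocess,sys,re,numpy as np,json
from scipy.optimize import least_squares
n=sys.argv[1]
if n!='plan':
    o=subprocess.run(['python3','ctl.py'],capture_output=True,text=True).stdout; print(o.strip())
    t,th,ph=re.match(r't (\S+) th (\S+) phi (\S+)',o).groups(); open('data.txt','a').write(f'{t} {th} {ph} {n}\n')
D=np.loadtxt('data.txt')[-12:]
G,DI,h=.985,.27,.01
def run(a,f0,th,w,tau,p0,p1,T,n):
    for i in range(round(T/h)):
        f=min(1,max(0,(i*h-tau)/(.1*n))) if n>0 else 1
        w+=h*(a*(p0+f*(p1-p0)-f0)+G*th-DI*w); th+=h*w
    return th,w
def sim(p):
    a,f0,th,w,tau=p; out=[th]
    for q,r in zip(D[:-1],D[1:]):
        th,w=run(a,f0,th,w,tau,q[2],r[2],r[0]-q[0],r[3]); out.append(th)
    return np.array(out),th,w
r=least_squares(lambda p:np.r_[(sim(p)[0]-D[:,1])/.004,(p[0]-5.5)/.3,(p[1]-.81)/.03,(p[4]-.069)/.01],[5.5,.81,D[0,1],.1,.069])
o,th,w=sim(r.x); a,f0,tau=r.x[0],r.x[1],r.x[4]; ph=D[-1,2]
print('a %.2f f0 %.3f th %.3f w %.3f rms %.4f'%(a,f0,th,w,np.std(o-D[:,1])))
def plan(u):
    x,v,p,c=th,w,ph,[]
    for q in u:
        x,v=run(a,f0,x,v,tau,p,q,.35,2); c+=[x/.02,v/.06,(q-p)/.15]; p=q
    return c+[x/.01,v/.02]
u=least_squares(plan,np.full(5,f0),diff_step=1e-3).x
x,v=run(a,f0,th,w,tau,ph,u[0],.35,2)
s=json.load(open('st.json'))
R=.1500+.0047*np.clip((ph-.58)/.41,0,1.3); R2=.1500+.0047*np.clip((u[0]-.58)/.41,0,1.3)
e1,e2=.65-ph,.65-u[0]; dy=-R2*np.cos(e2)+R*np.cos(e1); dz=R2*np.sin(e2)-R*np.sin(e1)
print('target %.3f -> per row of 2: dy %.3f dz %.3f ; predicted th %.3f w %.3f'%(u[0],dy/.06,-dz/.06,x,v))
E
python3 step.py plan
```

```text
a 5.54 f0 0.810 th -0.062 w 0.290 rms 0.0017
target 0.557 -> per row of 2: dy -0.011 dz -0.884 ; predicted th 0.032 w 0.112
```

Call:
{"op": "jog_arm", "data": {"deltas": [[0, 0, 0, 0, -0.02, -0.88, -1], [0, 0, 0, 0, 0, -0.88, -1], [0, 0, 0, 0, 0, 0, -1]]}}

```text
t: 11.35
eef_pos: [0.5198, -0.1186, 0.1553]
tcp_rot: [[-0.978, 0.209, 0.001], [0.209, 0.978, 0.001], [-0.0, 0.001, -1.0]]
contact_force: [-0.6, -0.7, 0.0]
gripper_width: 0.178
finger_force: 34.6
```

```bash
python3 step.py 2
```

```text
t 11.40 th 0.021 phi 0.554 rad 0.1502 F [-0.1  0.7  1.4] grip 35 box [7, 26, 18, 14, 220] tcpx -0.1317
a 5.41 f0 0.811 th 0.023 w 0.090 rms 0.0021
target 0.886 -> per row of 2: dy 0.001 dz 0.838 ; predicted th 0.001 w -0.067
```

Call:
{"op": "jog_arm", "data": {"deltas": [[0, 0, 0, 0, 0, 0.84, -1], [0, 0, 0, 0, 0, 0.84, -1], [0, 0, 0, 0, 0, 0, -1]]}}

```text
t: 11.7
eef_pos: [0.52, -0.1181, 0.1006]
tcp_rot: [[-0.978, 0.209, -0.001], [0.209, 0.978, 0.0], [0.001, 0.0, -1.0]]
contact_force: [2.4, 5.9, 5.4]
gripper_width: 0.174
finger_force: 35.5
```

```bash
python3 step.py 2
```

```text
t 11.75 th -0.024 phi 0.902 rad 0.1539 F [1.3 4.9 2.9] grip 35 box [7, 24, 19, 13, 223] tcpx -0.1317
a 5.35 f0 0.813 th -0.016 w -0.072 rms 0.0048
target 0.841 -> per row of 2: dy -0.023 dz -0.155 ; predicted th -0.018 w 0.028
```

Call:
{"op": "jog_arm", "data": {"deltas": [[0, 0, 0, 0, -0.03, -0.15, -1], [0, 0, 0, 0, -0.03, -0.15, -1], [0, 0, 0, 0, 0, 0, -1]]}}

```text
t: 12.05
eef_pos: [0.5196, -0.1199, 0.1117]
tcp_rot: [[-0.978, 0.209, -0.0], [0.209, 0.978, 0.001], [0.0, 0.001, -1.0]]
contact_force: [2.4, 6.3, -0.2]
gripper_width: 0.179
finger_force: 35.4
```

```bash
python3 step.py 2
```

```text
t 12.10 th -0.037 phi 0.835 rad 0.1532 F [1.9 6.5 1.8] grip 35 box [7, 23, 18, 13, 214] tcpx -0.1316
a 5.35 f0 0.814 th -0.030 w 0.008 rms 0.0056
target 0.838 -> per row of 2: dy 0.001 dz 0.006 ; predicted th -0.022 w 0.038
```

```bash
python3 - <<'E'
import cv2,numpy as np
a=cv2.imread('pics/side1.png')[150:250,325:385]; b=cv2.imread('pics/ctl.png')[150:250,325:385]
cv2.imwrite('pics/cmp.png',cv2.resize(np.hstack([a,b]),None,fx=5,fy=5,interpolation=0))
for n in ('side1','ctl'): print(cv2.imread(f'pics/{n}.png').max(2)[190:222,353:356].mean(1).astype(int))
E
```

```text
[159 106  78  79  78  77  64  53  53  54  54  54  54  53  52  51  53  55
  53  59  98 102 100 101  99 101 120 136 125 122 121 116]
[154 149 112 118  95  94 126 218 227 220 154  86  82  80  83  82  85  81
  77  55  53  52  53  53  54  50  53  53  52  53  50  73]
```

View pics/cmp.png

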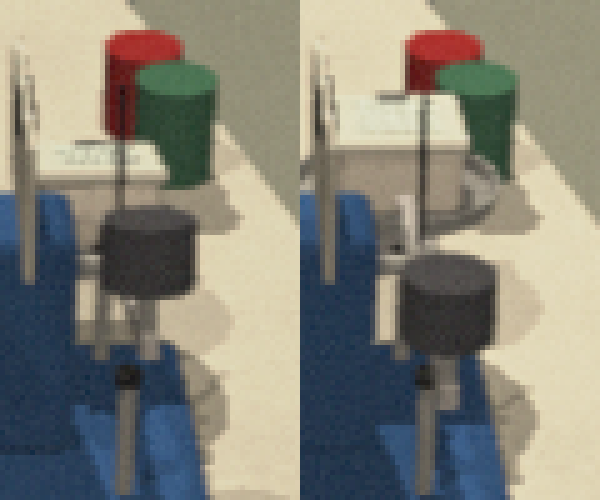

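The comparison shows that the counterweight's top face (grey level about 80) straddles my threshold, which biases the angle. The pointer tip is at about (350,169) in the side view. I fix the mask.

```bash
sed -i 's/max(2)<75/max(2)<91/; s/np.ones((5,5)/np.ones((9,9)/' ctl.py
python3 - <<'E'
import re
src=open('ctl.py').read().split("S='st.json'")[0]
exec(src)
c=cam('side','now')
def rd(n): return {'color':cv2.imread(f'pics/{n}.png')[:,:,::-1]}
v0=cw(rd('side1'))[0][1]; off=v0-model(c,-.25)
ths=np.linspace(-.35,.35,141); rows=np.array([model(c,a) for a in ths])
for n in ('side1','s2','c1','ctl','now'):
    p,b=cw(rd(n)); print(n,p.round(2),b,np.interp(p[1]-off,rows,ths).round(3))
for th in (-.25,-.1,-.05,0,.05): print(th,proj(c,O+.04*X-.125*np.sin(th)*Y+[0,0,.16+.125*np.cos(th)]).round(1),proj(c,O+.04*X).round(1))
s=json.load(open('st.json'));s['off']=off;json.dump(s,open('st.json','w'))
E
```

```text
side1 [353.97 200.12] [  7   7  19  17 310] -0.25
s2 [353.94 200.1 ] [  7   7  19  17 309] -0.25
c1 [353.97 205.96] [  7  12  19  19 330] -0.148
ctl [350.83 215.08] [  0  17  26  30 485] 0.013
now [350.79 215.07] [  0  17  26  30 483] 0.013
-0.25 [349.3 166.9] [347.  241.2]
-0.1 [349.9 168.5] [347.  241.2]
-0.05 [350.1 169.2] [347.  241.2]
0 [350.3 169.9] [347.  241.2]
0.05 [350.5 170.8] [347.  241.2]
```

```bash
python3 - <<'E'
s=open('ctl.py').read()
s=s.replace("m=(c['color'][y0:y1,x0:x1].max(2)<91).astype(np.uint8)","q=c['color'][y0:y1,x0:x1].astype(int); m=((q.max(2)<91)&(abs(q[:,:,2]-q[:,:,0])<14)).astype(np.uint8)")
open('ctl.py','w').write(s)
exec(s.split("S='st.json'")[0])
c=cam('top'); c=dict(cam('side'))
def rd(n): return {'color':cv2.imread(f'pics/{n}.png')[:,:,::-1]}
v0=cw(rd('side1'))[0][1]; off=v0-model(c,-.25)
ths=np.linspace(-.35,.35,141); rows=np.array([model(c,a) for a in ths])
for n in ('side1','s2','c1','ctl','now'):
    p,b=cw(rd(n)); print(n,p.round(2),b,np.interp(p[1]-off,rows,ths).round(3))
s=json.load(open('st.json'));s['off']=off;json.dump(s,open('st.json','w'))
E
```

```text
side1 [353.86 200.06] [  7   7  19  17 306] -0.25
s2 [353.94 200.1 ] [  7   7  19  17 309] -0.249
c1 [353.97 205.71] [  7  12  19  18 321] -0.152
ctl [353.85 210.83] [  7  17  19  19 339] -0.062
now [353.79 210.76] [  7  17  19  19 335] -0.063
```

```bash
cat > conv.py <<'E'
import numpy as np
D=np.loadtxt('data.txt'); D[:,1]=-.25+.88*(D[:,1]+.25); D[-1,1]=-.062
D=np.vstack([D,[12.15,-.063,.835,0]]); np.savetxt('data.txt',D,fmt='%.4f')
E
python3 conv.py; sed -i 's|(p\[0\]-5.5)/.3|(p[0]-4.9)/.3|; s|(p\[1\]-.81)/.03|(p[1]-.82)/.04|' step.py; python3 step.py 0
```

```text
t 12.30 th -0.069 phi 0.837 rad 0.1532 F [2.1 5.1 0.4] grip 35 box [7, 16, 19, 20, 343] tcpx -0.1317
a 4.91 f0 0.811 th -0.064 w 0.005 rms 0.0037
target 0.890 -> per row of 2: dy 0.019 dz 0.134 ; predicted th -0.053 w 0.075
```

Call:
{"op": "jog_arm", "data": {"deltas": [[0, 0, 0, 0, 0.02, 0.15, -1], [0, 0, 0, 0, 0.02, 0.15, -1], [0, 0, 0, 0, 0, 0, -1]]}}

```text
t: 12.6
eef_pos: [0.5199, -0.1185, 0.1022]
tcp_rot: [[-0.978, 0.209, -0.0], [0.209, 0.978, 0.001], [0.0, 0.001, -1.0]]
contact_force: [1.9, 7.2, 5.4]
gripper_width: 0.18
finger_force: 35.7
```

```bash
python3 step.py 2
```

```text
t 12.65 th -0.070 phi 0.896 rad 0.1538 F [2.4 6.5 5.3] grip 36 box [7, 16, 19, 20, 346] tcpx -0.1316
a 5.15 f0 0.814 th -0.064 w 0.063 rms 0.0037
target 0.795 -> per row of 2: dy -0.031 dz -0.255 ; predicted th -0.031 w 0.088
```

Call:
{"op": "jog_arm", "data": {"deltas": [[0, 0, 0, 0, -0.03, -0.08, -1], [0, 0, 0, 0, -0.02, -0.08, -1]]}}

```text
t: 12.85
eef_pos: [0.5198, -0.1194, 0.1074]
tcp_rot: [[-0.978, 0.208, -0.0], [0.208, 0.978, 0.002], [0.0, 0.002, -1.0]]
contact_force: [3.0, 11.8, 2.8]
gripper_width: 0.176
finger_force: 35.7
```

```bash
sed -i 's/\[-12:\]/[-6:]/' step.py; python3 step.py 2
```

```text
t 12.90 th -0.058 phi 0.861 rad 0.1535 F [ 1.6 11.8  3.6] grip 36 box [7, 17, 19, 19, 336] tcpx -0.1316
a 4.89 f0 0.827 th -0.058 w 0.074 rms 0.0010
target 0.819 -> per row of 2: dy -0.012 dz -0.106 ; predicted th -0.029 w 0.074
```

Call:
{"op": "jog_arm", "data": {"deltas": [[0, 0, 0, 0, 0.01, -0.11, -1], [0, 0, 0, 0, 0.01, -0.11, -1]]}}

```text
t: 13.1
eef_pos: [0.5196, -0.12, 0.1139]
tcp_rot: [[-0.978, 0.209, -0.0], [0.209, 0.978, 0.0], [0.0, 0.0, -1.0]]
contact_force: [1.9, 2.1, 0.8]
gripper_width: 0.177
finger_force: 35.2
```

```bash
python3 step.py 2
```

```text
t 13.15 th -0.034 phi 0.817 rad 0.1530 F [0.4 5.5 1.8] grip 35 box [7, 18, 19, 20, 347] tcpx -0.1316
a 4.89 f0 0.823 th -0.034 w 0.093 rms 0.0009
target 0.787 -> per row of 2: dy -0.006 dz -0.075 ; predicted th -0.009 w 0.044
```

Call:
{"op": "jog_arm", "data": {"deltas": [[0, 0, 0, 0, 0, -0.08, -1], [0, 0, 0, 0, 0, -0.08, -1], [0, 0, 0, 0, 0, 0, -1]]}}

```text
t: 13.45
eef_pos: [0.5194, -0.1205, 0.1192]
tcp_rot: [[-0.978, 0.21, -0.0], [0.21, 0.978, 0.0], [0.0, 0.0, -1.0]]
contact_force: [1.2, 4.4, 0.7]
gripper_width: 0.173
finger_force: 35.4
```

```bash
python3 step.py 2
```

```text
t 13.50 th -0.003 phi 0.786 rad 0.1527 F [1.1 3.6 0.2] grip 35 box [7, 20, 19, 20, 348] tcpx -0.1317
a 4.87 f0 0.820 th -0.004 w 0.057 rms 0.0012
target 0.793 -> per row of 2: dy 0.001 dz 0.017 ; predicted th 0.006 w 0.003
```

Call:
{"op": "jog_arm", "data": {"deltas": [[0, 0, 0, 0, 0, 0.03, -1], [0, 0, 0, 0, 0, 0.03, -1], [0, 0, 0, 0, 0, 0, -1]]}}

```text
t: 13.8
eef_pos: [0.5195, -0.1203, 0.1171]
tcp_rot: [[-0.978, 0.21, -0.0], [0.21, 0.978, 0.0], [0.0, 0.0, -1.0]]
contact_force: [1.0, 5.3, 1.2]
gripper_width: 0.178
finger_force: 35.4
```

```bash
python3 step.py 2
```

```text
t 13.85 th 0.000 phi 0.799 rad 0.1528 F [0.2 5.3 0.5] grip 35 box [7, 20, 18, 20, 339] tcpx -0.1317
a 4.92 f0 0.822 th 0.001 w -0.005 rms 0.0015
target 0.843 -> per row of 2: dy 0.011 dz 0.112 ; predicted th -0.004 w -0.006
```

Call:
{"op": "jog_arm", "data": {"deltas": [[0, 0, 0, 0, 0.01, 0.08, -1], [0, 0, 0, 0, 0.01, 0.08, -1], [0, 0, 0, 0, 0, 0, -1], [0, 0, 0, 0, 0, 0, -1]]}}

```text
t: 14.25
eef_pos: [0.5196, -0.1199, 0.1125]
tcp_rot: [[-0.978, 0.21, -0.0], [0.21, 0.978, 0.0], [0.0, 0.0, -1.0]]
contact_force: [-0.3, 4.8, 2.4]
gripper_width: 0.173
finger_force: 35.6
```

```bash
python3 step.py 2
```

```text
t 14.30 th -0.015 phi 0.829 rad 0.1531 F [0.4 5.1 4.4] grip 36 box [7, 19, 19, 20, 349] tcpx -0.1316
a 4.97 f0 0.825 th -0.014 w -0.029 rms 0.0019
target 0.873 -> per row of 2: dy 0.014 dz 0.113 ; predicted th -0.020 w 0.012
```

Call:
{"op": "jog_arm", "data": {"deltas": [[0, 0, 0, 0, 0.02, 0.12, -1], [0, 0, 0, 0, 0.02, 0.12, -1], [0, 0, 0, 0, 0, 0, -1]]}}

```text
t: 14.6
eef_pos: [0.5198, -0.119, 0.105]
tcp_rot: [[-0.978, 0.21, -0.0], [0.21, 0.978, -0.0], [0.0, -0.0, -1.0]]
contact_force: [-0.3, 3.1, 4.3]
gripper_width: 0.179
finger_force: 35.8
```

```bash
python3 step.py 2
```

```text
t 14.65 th -0.017 phi 0.878 rad 0.1537 F [-0.9  3.2  4.5] grip 36 box [7, 19, 19, 20, 350] tcpx -0.1316
a 4.94 f0 0.826 th -0.018 w 0.015 rms 0.0014
target 0.800 -> per row of 2: dy -0.023 dz -0.197 ; predicted th -0.005 w 0.031
```

Call:
{"op": "jog_arm", "data": {"deltas": [[0, 0, 0, 0, -0.02, -0.18, -1], [0, 0, 0, 0, -0.02, -0.18, -1], [0, 0, 0, 0, 0, 0, -1]]}}

```text
t: 14.95
eef_pos: [0.5195, -0.1203, 0.1168]
tcp_rot: [[-0.978, 0.21, 0.0], [0.21, 0.978, -0.0], [-0.0, -0.0, -1.0]]
contact_force: [-1.7, -0.6, -0.9]
gripper_width: 0.175
finger_force: 35.4
```

```bash
python3 step.py 2
```

```text
t 15.00 th -0.001 phi 0.804 rad 0.1528 F [-1.3 -0.3 -1.6] grip 35 box [7, 20, 19, 20, 348] tcpx -0.1316
a 4.97 f0 0.825 th -0.002 w 0.039 rms 0.0016
target 0.803 -> per row of 2: dy -0.000 dz -0.002 ; predicted th 0.005 w 0.002
```

Call:
{"op": "jog_arm", "data": {"deltas": [[0, 0, 0, 0, 0, 0, -1], [0, 0, 0, 0, 0, 0, -1], [0, 0, 0, 0, 0, 0, -1]]}}

```text
t: 15.3
eef_pos: [0.5195, -0.1202, 0.116]
tcp_rot: [[-0.978, 0.21, -0.0], [0.21, 0.978, -0.0], [0.0, -0.0, -1.0]]
contact_force: [-1.2, -0.8, -0.3]
gripper_width: 0.179
finger_force: 35.4
```

```bash
python3 step.py 0
```

```text
t 15.35 th -0.001 phi 0.807 rad 0.1529 F [-1.3 -2.4 -0.7] grip 35 box [7, 20, 19, 20, 348] tcpx -0.1317
a 4.90 f0 0.825 th 0.001 w -0.000 rms 0.0020
target 0.837 -> per row of 2: dy 0.008 dz 0.077 ; predicted th -0.002 w -0.005
```

Call:
{"op": "jog_arm", "data": {"deltas": [[0, 0, 0, 0, 0.01, 0.08, -1], [0, 0, 0, 0, 0.01, 0.08, -1], [0, 0, 0, 0, 0, 0, -1], [0, 0, 0, 0, 0, 0, -1]]}}

```text
t: 15.75
eef_pos: [0.5196, -0.1197, 0.1112]
tcp_rot: [[-0.978, 0.21, -0.0], [0.21, 0.978, -0.0], [0.0, -0.0, -1.0]]
contact_force: [-2.7, -4.7, 0.7]
gripper_width: 0.176
finger_force: 35.5
```

```bash
python3 step.py 2
```

```text
t 15.80 th -0.008 phi 0.838 rad 0.1531 F [-3.7 -4.6  0.2] grip 36 box [7, 19, 19, 21, 358] tcpx -0.1317
a 4.93 f0 0.827 th -0.008 w -0.010 rms 0.0019
target 0.842 -> per row of 2: dy 0.001 dz 0.009 ; predicted th -0.008 w 0.009
```

Nearly balanced; I make a small correction and a longer hold.

Call:
{"op": "jog_arm", "data": {"deltas": [[0, 0, 0, 0, 0, 0.02, -1], [0, 0, 0, 0, 0, 0.01, -1], [0, 0, 0, 0, 0, 0, -1], [0, 0, 0, 0, 0, 0, -1], [0, 0, 0, 0, 0, 0, -1]]}}

```text
t: 16.3
eef_pos: [0.5197, -0.1196, 0.1104]
tcp_rot: [[-0.978, 0.21, -0.0], [0.21, 0.978, -0.0], [0.0, -0.0, -1.0]]
contact_force: [-3.3, -4.0, 0.4]
gripper_width: 0.176
finger_force: 35.6
```

```bash
python3 step.py 2
```

```text
t 16.35 th -0.003 phi 0.843 rad 0.1532 F [-3.2 -5.2  1.5] grip 36 box [7, 20, 19, 20, 348] tcpx -0.1316
a 4.90 f0 0.828 th -0.004 w 0.021 rms 0.0015
target 0.802 -> per row of 2: dy -0.010 dz -0.103 ; predicted th 0.004 w 0.009
```

Call:
{"op": "jog_arm", "data": {"deltas": [[0, 0, 0, 0, -0.01, -0.09, -1], [0, 0, 0, 0, -0.01, -0.09, -1], [0, 0, 0, 0, 0, 0, -1]]}}

```text
t: 16.65
eef_pos: [0.5196, -0.1202, 0.1161]
tcp_rot: [[-0.978, 0.21, -0.0], [0.21, 0.978, -0.0], [-0.0, -0.0, -1.0]]
contact_force: [-3.0, -5.6, -1.2]
gripper_width: 0.175
finger_force: 35.4
```

```bash
python3 step.py 2
```

```text
t 16.70 th -0.000 phi 0.807 rad 0.1528 F [-2.6 -4.6 -0.6] grip 35 box [7, 20, 19, 20, 349] tcpx -0.1316
a 4.89 f0 0.829 th 0.001 w 0.009 rms 0.0017
target 0.833 -> per row of 2: dy 0.006 dz 0.067 ; predicted th 0.000 w -0.005
```

Call:
{"op": "jog_arm", "data": {"deltas": [[0, 0, 0, 0, 0.01, 0.06, -1], [0, 0, 0, 0, 0, 0.06, -1], [0, 0, 0, 0, 0, 0, -1], [0, 0, 0, 0, 0, 0, -1], [0, 0, 0, 0, 0, 0, -1]]}}

```text
t: 17.2
eef_pos: [0.5196, -0.1198, 0.1123]
tcp_rot: [[-0.978, 0.21, -0.0], [0.21, 0.978, -0.0], [0.0, -0.0, -1.0]]
contact_force: [-2.4, -3.9, -0.3]
gripper_width: 0.177
finger_force: 35.5
```

```bash
python3 step.py 2
```

```text
t 17.25 th 0.000 phi 0.831 rad 0.1530 F [-3.5 -4.4  0.6] grip 35 box [7, 20, 19, 20, 346] tcpx -0.1316
a 4.88 f0 0.828 th 0.000 w -0.001 rms 0.0016
target 0.827 -> per row of 2: dy -0.001 dz -0.010 ; predicted th 0.000 w 0.000
```

Call:
{"op": "jog_arm", "data": {"deltas": [[0, 0, 0, 0, 0, -0.01, -1], [0, 0, 0, 0, 0, 0, -1], [0, 0, 0, 0, 0, 0, -1], [0, 0, 0, 0, 0, 0, -1], [0, 0, 0, 0, 0, 0, -1], [0, 0, 0, 0, 0, 0, -1], [0, 0, 0, 0, 0, 0, -1]]}}

```text
t: 17.95
eef_pos: [0.5196, -0.1199, 0.1127]
tcp_rot: [[-0.978, 0.21, -0.0], [0.21, 0.978, -0.0], [0.0, -0.0, -1.0]]
contact_force: [-4.1, -4.0, -0.2]
gripper_width: 0.177
finger_force: 35.5
```

```bash
python3 step.py 1
```

```text
t 18.00 th -0.000 phi 0.829 rad 0.1530 F [-2.7 -4.5 -0.2] grip 35 box [7, 20, 19, 20, 345] tcpx -0.1316
a 4.88 f0 0.829 th -0.000 w 0.000 rms 0.0013
target 0.829 -> per row of 2: dy -0.000 dz -0.001 ; predicted th -0.000 w 0.000
```

Call:
{"op": "jog_arm", "data": {"deltas": [[0, 0, 0, 0, 0, 0, -1], [0, 0, 0, 0, 0, 0, -1], [0, 0, 0, 0, 0, 0, -1], [0, 0, 0, 0, 0, 0, -1], [0, 0, 0, 0, 0, 0, -1], [0, 0, 0, 0, 0, 0, -1], [0, 0, 0, 0, 0, 0, -1], [0, 0, 0, 0, 0, 0, -1], [0, 0, 0, 0, 0, 0, -1], [0, 0, 0, 0, 0, 0, -1]]}}

```text
t: 19.0
eef_pos: [0.5196, -0.1199, 0.1126]
tcp_rot: [[-0.978, 0.21, -0.0], [0.21, 0.978, -0.0], [0.0, -0.0, -1.0]]
contact_force: [-3.7, -5.5, -0.9]
gripper_width: 0.183
finger_force: 35.5
```

```bash
python3 step.py 0
```

```text
t 19.05 th 0.007 phi 0.829 rad 0.1530 F [-3.  -4.5  0.1] grip 35 box [7, 20, 19, 21, 359] tcpx -0.1316
a 4.89 f0 0.828 th 0.007 w 0.009 rms 0.0014
target 0.807 -> per row of 2: dy -0.005 dz -0.055 ; predicted th 0.009 w -0.006
```

Call:
{"op": "jog_arm", "data": {"deltas": [[0, 0, 0, 0, 0, -0.06, -1], [0, 0, 0, 0, 0, -0.06, -1], [0, 0, 0, 0, 0, 0, -1], [0, 0, 0, 0, 0, 0, -1]]}}

```text
t: 19.45
eef_pos: [0.5195, -0.1202, 0.1163]
tcp_rot: [[-0.978, 0.21, -0.0], [0.21, 0.978, -0.001], [-0.0, -0.001, -1.0]]
contact_force: [-3.9, -6.4, -0.5]
gripper_width: 0.175
finger_force: 35.4
```

```bash
python3 step.py 2
```

```text
t 19.50 th 0.002 phi 0.805 rad 0.1527 F [-3.5 -6.7  0.6] grip 35 box [7, 20, 19, 20, 349] tcpx -0.1316
a 4.89 f0 0.828 th 0.004 w -0.021 rms 0.0016
target 0.861 -> per row of 2: dy 0.015 dz 0.142 ; predicted th -0.005 w -0.010
```

Call:
{"op": "jog_arm", "data": {"deltas": [[0, 0, 0, 0, 0.01, 0.14, -1], [0, 0, 0, 0, 0.01, 0.14, -1], [0, 0, 0, 0, 0, 0, -1]]}}

```text
t: 19.8
eef_pos: [0.5198, -0.1192, 0.1076]
tcp_rot: [[-0.978, 0.21, -0.0], [0.21, 0.978, -0.0], [0.0, -0.0, -1.0]]
contact_force: [-4.0, -3.6, 0.8]
gripper_width: 0.174
finger_force: 35.6
```

```bash
python3 step.py 2
```

```text
t 19.85 th -0.001 phi 0.861 rad 0.1534 F [-4.2 -5.3  1.1] grip 36 box [7, 20, 19, 20, 348] tcpx -0.1316
a 4.88 f0 0.828 th -0.003 w -0.008 rms 0.0017
target 0.816 -> per row of 2: dy -0.013 dz -0.114 ; predicted th 0.000 w 0.009
```

Call:
{"op": "jog_arm", "data": {"deltas": [[0, 0, 0, 0, -0.01, -0.11, -1], [0, 0, 0, 0, 0, -0.1, -1], [0, 0, 0, 0, 0, 0, -1], [0, 0, 0, 0, 0, 0, -1]]}}

```text
t: 20.25
eef_pos: [0.5196, -0.12, 0.1142]
tcp_rot: [[-0.978, 0.21, -0.0], [0.21, 0.978, -0.001], [-0.0, -0.001, -1.0]]
contact_force: [-2.5, -8.0, -1.4]
gripper_width: 0.174
finger_force: 35.5
```

```bash
python3 step.py 2
```

```text
t 20.30 th 0.000 phi 0.819 rad 0.1529 F [-3.8 -7.5 -1.2] grip 35 box [7, 20, 19, 20, 346] tcpx -0.1317
a 4.88 f0 0.828 th 0.001 w 0.005 rms 0.0017
target 0.829 -> per row of 2: dy 0.002 dz 0.024 ; predicted th 0.000 w -0.002
```

Call:
{"op": "jog_arm", "data": {"deltas": [[0, 0, 0, 0, 0, 0.02, -1], [0, 0, 0, 0, 0, 0.02, -1], [0, 0, 0, 0, 0, 0, -1], [0, 0, 0, 0, 0, 0, -1], [0, 0, 0, 0, 0, 0, -1], [0, 0, 0, 0, 0, 0, -1]]}}

```text
t: 20.9
eef_pos: [0.5196, -0.1199, 0.1129]
tcp_rot: [[-0.978, 0.21, -0.0], [0.21, 0.978, -0.001], [-0.0, -0.001, -1.0]]
contact_force: [-3.8, -6.3, -1.1]
gripper_width: 0.174
finger_force: 35.5
```

```bash
python3 step.py 2
```

```text
t 20.95 th 0.000 phi 0.827 rad 0.1530 F [-2.3 -7.4 -0.4] grip 35 box [7, 20, 19, 20, 346] tcpx -0.1317
a 4.88 f0 0.828 th -0.000 w -0.004 rms 0.0017
target 0.833 -> per row of 2: dy 0.002 dz 0.015 ; predicted th -0.001 w -0.000
```

Call:
{"op": "jog_arm", "data": {"deltas": [[0, 0, 0, 0, 0, 0.01, -1], [0, 0, 0, 0, 0, 0.01, -1], [0, 0, 0, 0, 0, 0, -1], [0, 0, 0, 0, 0, 0, -1], [0, 0, 0, 0, 0, 0, -1], [0, 0, 0, 0, 0, 0, -1], [0, 0, 0, 0, 0, 0, -1]]}}

```text
t: 21.65
eef_pos: [0.5196, -0.1198, 0.1124]
tcp_rot: [[-0.978, 0.21, -0.0], [0.21, 0.978, -0.001], [-0.0, -0.001, -1.0]]
contact_force: [-2.3, -6.5, -0.6]
gripper_width: 0.178
finger_force: 35.5
```

```bash
python3 step.py 2; python3 - <<'E'
import cv2
a=cv2.imread('pics/ctl.png')[130:270,280:400]; cv2.imwrite('pics/fin.png',cv2.resize(a,None,fx=4,fy=4,interpolation=2))
E
```

```text
t 21.70 th -0.004 phi 0.831 rad 0.1531 F [-3.5 -5.4 -0.3] grip 35 box [7, 20, 19, 20, 347] tcpx -0.1317
a 4.88 f0 0.828 th -0.004 w 0.000 rms 0.0018
target 0.832 -> per row of 2: dy 0.000 dz 0.001 ; predicted th -0.003 w 0.004
```

View pics/fin.png

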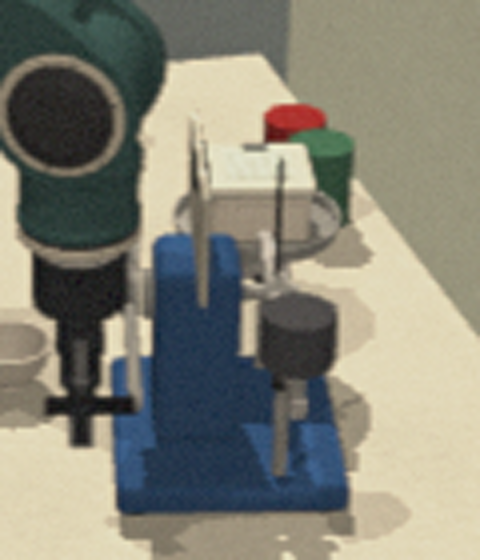

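The picture shows the bar held and the pointer tip at about (350,170), the pixel computed for level. I add a short hold for margin, then hand in.

Call:
{"op": "jog_arm", "data": {"deltas": [[0, 0, 0, 0, 0, 0, -1], [0, 0, 0, 0, 0, 0, -1], [0, 0, 0, 0, 0, 0, -1], [0, 0, 0, 0, 0, 0, -1], [0, 0, 0, 0, 0, 0, -1], [0, 0, 0, 0, 0, 0, -1]]}}

```text
t: 22.3
eef_pos: [0.5196, -0.1198, 0.1124]
tcp_rot: [[-0.978, 0.21, -0.0], [0.21, 0.978, -0.0], [-0.0, -0.0, -1.0]]
contact_force: [-2.9, -6.5, -0.9]
gripper_width: 0.176
finger_force: 35.5
```

```bash
python3 step.py 0
```

```text
t 22.35 th -0.008 phi 0.831 rad 0.1530 F [-3.3 -5.8  0.1] grip 35 box [7, 19, 19, 21, 359] tcpx -0.1317
a 4.88 f0 0.830 th -0.008 w -0.004 rms 0.0013
target 0.845 -> per row of 2: dy 0.004 dz 0.035 ; predicted th -0.008 w 0.008
```

The drift over one second stays far below 0.12 rad, so I hand in.

```bash
python3 -c "
from workcell import *
print(hand_in())"
```

```text
the job is handed in; nothing more can be done
None
```

The job is handed in with the lever still gripped by its bar and the beam about 0.01 rad from level; my camera readings kept it within 0.08 rad of level from 12.1 s to 22.35 s (within one division, 0.0625 rad, from 12.9 s), but `hand_in()` returned no verdict.

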